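# Slide a battery pack home into its charger and start the charge

## Task

Put the battery pack on charge: push it low, on its black base tray and never on the grey cover, so that it slides upright along the bench, straight into the bay between the charger's guide rails, until it is fully home against the stop; then press the green start button on top of the charger and let go. Nothing is to be gripped: do not lift or tip the pack, do not press the red stop button, and leave the other things on the bench where they are.

Things in the scene. Friction and masses are not known exactly. Their poses are not given: they have to be found in the camera images.
- pack: Battery pack, about 1.8 kg (varies), upright on the bench: black steel base tray 150 (its x) x 96 (y) x 48 mm high, under a light grey cover with a yellow band. Origin: centre of the underside, on the bench; z up. Its -y face (two brass contacts) goes into the charger first. Sliding takes 7 to 16 N; a push above about 65 mm may tip it, one on the tray does not.
- tray_face (a point): Where to push: centre of the tray's +y face, 30 mm above the bench, 48 mm from the pack's origin. The face is 150 mm wide and 48 mm high. Above it the cover stands back by only 12 mm, so the fingers must lean, tips leading, by some 15 to 45 degrees to keep the gripper's body off the cover.
- pack_cover: The pack's light grey cover, fixed on the tray and not to be pushed: 138 (x) x 72 (y) mm, its top 194 mm above the bench, with a flat black carrying handle up to 210 mm. Origin: centre of its underside, 48 mm above the pack's origin; same axes.
- charger: Charger, fixed to the bench. Origin: on the bench in its bay, where the pack's origin lies when the pack is home; the axes then agree too. The bay opens to +y; the bench is its floor (no step). Guide rails 30 mm high, inner faces at x = -78 and +78 mm (3 mm play each side). White tower behind: 180 (x) x 113 (y) mm, from y = -52 to -165 mm, 235 mm high.
- bay_mouth (a point): Middle of the bay's mouth, on the bench, at y = +40 mm of the charger. The rails are straight from the tower to y = +5 mm; from there their ends flare out to about x = -103 and +103 mm here.
- stop_face (a point): Middle of the stop (two black rubber pads on the foot of the tower), at y = -48 mm of the charger, 29 mm above the bench; the front of the tray meets it when the pack is home.
- start_button_top (a point): Centre of the top of the round green start button (32 mm across) on the tower, at x = -45, y = -118 mm of the charger, 257 mm above the bench; it is pressed straight down.
- start_button (a joint): Travel of the green start button: 0 up, 0.006 m fully down (about 5 N); it counts as pressed beyond 0.004 m and springs back up.
- stop_button_top (a point): Centre of the top of the like red stop button, 90 mm from the green one (x = +45 mm of the charger), same height. Not to be pressed.
- stop_button (a joint): Travel of the red stop button, 0 up to 0.006 m down.
- castor_a: Loose castor, bystander beside the charger: steel plate 55 x 55 mm on the bench, black wheel on top, 90 mm high. Origin: centre of the plate's underside.
- castor_b: Second loose castor, the same, bystander.
- screwdriver: Loose screwdriver lying on the bench, bystander. Origin near its middle, on the bench.
- spanner: Loose spanner lying flat on the bench, about 10 mm high, bystander. Origin near its middle, on the bench.
- tape_roll: Loose yellow roll of tape lying flat, 100 mm across, 24 mm high, bystander. Origin: centre of its underside.
- mug: Loose blue mug, 80 mm across, 95 mm high, bystander. Origin: centre of its underside.
- multimeter: Loose orange multimeter lying face up, 150 x 75 x 34 mm, bystander. Origin: centre of its underside.
Things that resemble listed ones, but are neither listed nor needed, are in the scene too. What is shaped like the pack but orange is not meant.

How it is judged:
By the outcome, as a careful person would: the job done as asked, in the order asked, and still so for the second after the job is handed in, with the robot touching nothing.
It also fails if it takes over 59 s, if anything falls off the work surface, if the arm or the gripper's body presses on something with over 40 N, if the wrist force passes 120 N, or if a joint passes its speed limit or range.

## Robot

A 6-joint arm with a two-finger parallel gripper is mounted at the origin on the work surface. World frame = base frame: x ahead of the robot, y to its left, z up, the work surface at z = 0. Lengths are in m, angles in rad, forces in N, time in s.
With the tool pointing down it reaches from about 0.375 to 0.975 m from the base axis. Payload 3.8 kg.
Tool frame: the origin (TCP) lies where the fingers leave the gripper's body, on its centre line; the fingertips stand 73 mm ahead of it and the grasp point (between the pads) lies 54 mm ahead of it; x points along the fingers, y is the direction in which the jaws open and shut, and the axes are right-handed (so a half turn about x gives the same grasp; the last joint's range is limited). The gripper opens to 85 mm and grips with 20 to 120 N. Pads are 22 mm wide; open, the fingers measure 114 mm over their backs; the gripper's body (76 mm by 85 mm) begins 54 mm behind the grasp point. The pads swing forward as they close: fully open they stand 13 mm farther back than shut.
Start: joints at [1.169, 0.264, 1.604, -0, 1.274, -0.037], TCP at [0.241, 0.631, 0.304] pointing down, gripper open.
Joint ranges: [-2.63, 2.63], [-0.94, 2.18], [0.31, 2.57], [-1.31, 4.45], [0, 2.66], [-2.55, 2.55]. Speed limits (rad/s): [2.57, 2.57, 3.14, 3.14, 3.14, 3.14].

## Interface

Orientations are given as a unit quaternion [w, x, y, z].
In Python, from station import sensors, vision, job gives the robot as it stands.
- The arm moves only by the tool jog_arm, never from a script. Its arguments are lists of equal length, an entry for each row: "gripper": the closure, from -1 (fully open) to 1 (shut); "dp": the shift along the tool's x, y, z scaled (see below), a list of three; "yaw": the turn about the tool's x scaled (see below). In form: {"gripper": [gripper, ...], "dp": [[tx, ty, tz], ...], "yaw": [yaw, ...]}. A call has 1 to 20 rows; each row is the pose to reach, as a shift and turn from the pose measured when the call began, along the tool's axes at that moment, turning the shorter way round; what a row does not reach only later rows make up. The controller multiplies each number of a shift by 0.4 m and each number of a turn by 2 pi rad. A row lasts 1/10 s, in which the tool goes at most 50 mm and 8.59 degrees, less where a joint would pass 70% of its speed; a pose out of reach is approached as far as the arm can. A call with a number of a shift or a turn outside -1 to 1 is refused whole. A call with a gripper value outside its range is refused whole. The fingers move at their own pace and stop on an object; "squeeze" is the grip in N (left out, the last holds). Time passes only in rows, so rows that repeat a pose let the fingers close. It gives the time, the measured TCP pose, the force and the opening at its end, in the units of the state.
- sensors.state(): the state, without advancing time (a new reading comes with each control period).
- vision.camera(name): name is "side" or "top"; returns a dict with "image" (420x560x3 uint8, red, green, blue), "camera_matrix" (3x3 intrinsics, pixels), "k1" (the pictures are not rectified: a ray, as slopes to the right and down, at radius r is drawn at 1 + k1 r^2 times it, then the intrinsics apply), "pose" (4x4, takes a point from camera to world coordinates). Camera axes: x right, y up, looking along -z (the intrinsics and any distortion apply to the point x, -y, -z); pixel columns grow to the right and rows downward; lengths in m; the calibration is good to about 2 mm. A picture is of the moment at which its call begins. There is no depth.
- job.job_done(): hands the job in, once; it reports no verdict.
The state is a dict: "time_s": time; "joint_positions": joint angles; "dq": joint speeds; "joint_torque": joint torques, N m; "tool_pos": TCP position; "orientation": TCP orientation; "force": force on the tool from outside, world axes, zero at the start; "ft_torque": the same for the moment, N m; "grip_width": finger opening in m.
Only numpy, scipy, OpenCV 4.12 (cv2) and the standard library are available. Lean on these libraries where they do the work, as an engineer would, in place of code of your own. Each camera call takes 0.05 s, during which the arm holds its last target.

## Working session

There is one attempt and no reset: what is moved stays moved. The work goes in short steps, Python scripts to look and compute and a tool call to move; the robot and the scene stay as the last step left them, time stands still between calls to the robot, and variables do not carry over. Pictures are saved under pics/ and viewed, and the job is handed in when it is done.

Besides the shell and the picture viewer there is one more tool, called after ">>>" as a command line: name --pt "numbers of a row" for each row, then --argument value for the rest. jog_arm: Moves the arm, as the interface text tells. Its arguments: {"type":"object","properties":{"gripper":{"type":"array"},"dp":{"type":"array"},"yaw":{"type":"array"},"squeeze":{"type":"number"}},"required":["gripper","dp","yaw"]}

```bash
mkdir -p pics; ls
python3 - <<'E'
from station import sensors, vision
import cv2,numpy as np
print(sensors.state())
for n in("side","top"):
    c=vision.camera(n); cv2.imwrite(f"pics/{n}0.png",c["image"][:,:,::-1]); np.savez(f"{n}0.npz",**c)
    print(n,c["camera_matrix"],c["k1"],c["pose"])
E
```

```text
pics
{'time_s': 0.0, 'joint_positions': array([ 1.16911272e+00,  2.64771507e-01,  1.60537448e+00,  3.57423633e-06,
        1.27367151e+00, -3.69009342e-02]), 'dq': array([-0.00061132,  0.00040802,  0.00020678, -0.00028477,  0.00156574,
       -0.00019534]), 'joint_torque': array([ 1.87094709e-03, -5.15125573e+01, -3.67313182e+01,  1.23426198e-04,
        1.27885115e-02, -1.48683370e-05]), 'tool_pos': array([0.240586  , 0.63006936, 0.3025492 ]), 'orientation': array([ 0.69520504,  0.12748906,  0.69554963, -0.12902406]), 'force': array([ 0.37681165, -1.05380495,  0.30699065]), 'ft_torque': array([-0.01332925,  0.00545765, -0.0244421 ]), 'grip_width': 0.08526545476513211}
side [[525.72035615   0.         271.26785665]
 [  0.         525.72035615 205.13953601]
 [  0.           0.           1.        ]] -0.009536554034742758 [[ 0.65357782 -0.69423178  0.30146022  0.9678963 ]
 [ 0.75682328  0.59558117 -0.26926119 -0.38227859]
 [ 0.00738564  0.40413525  0.91466942  1.55005965]
 [ 0.          0.          0.          1.        ]]
top [[520.74750613   0.         279.61262544]
 [  0.         520.74750613 212.8162689 ]
 [  0.           0.           1.        ]] -0.142980175655115 [[-0.0497039   0.97613582 -0.21139626  0.14372884]
 [-0.99875813 -0.04930278  0.00717116  0.04246712]
 [-0.0034224   0.21149017  0.97737413  1.98157561]
 [ 0.          0.          0.          1.        ]]
```

View pics/side0.png

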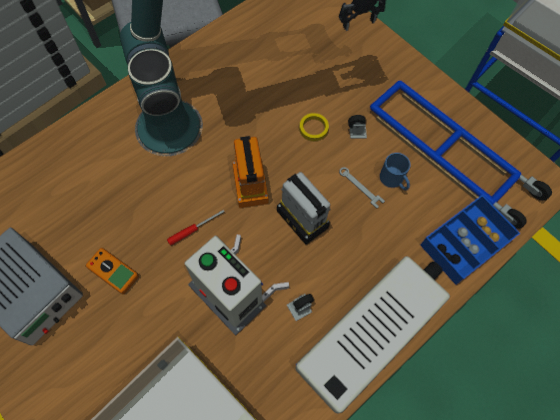

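View pics/top0.png

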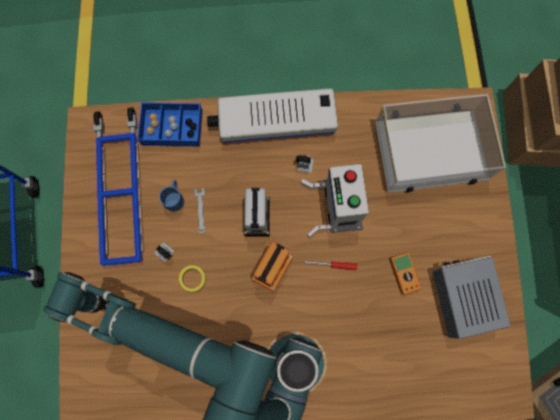

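The grey pack is at side (303,207) and top (256,212). It could be confused with the orange decoy at side (250,170) and top (272,266). The charger is at side (225,280) and top (347,198), with green at (208,261)/(354,201) and red at (231,285)/(351,176). I'll check the choice in close crops.

```bash
cat > h.py <<'E'
import numpy as np,cv2
def ld(n): return np.load(n+".npz")
def ray(c,uv):
    K=c["camera_matrix"];T=c["pose"];uv=np.atleast_2d(np.asarray(uv,float)).reshape(-1,1,2)
    p=cv2.undistortPoints(uv,K,np.array([float(c["k1"]),0,0,0,0])).reshape(-1,2)
    d=np.c_[p[:,0],-p[:,1],-np.ones(len(p))]@T[:3,:3].T
    return T[:3,3],d
def onz(c,uv,z):
    o,d=ray(c,uv); z=np.broadcast_to(z,(len(d),)); t=(z-o[2])/d[:,2]; return o+d*t[:,None]
def tri(c1,u1,c2,u2):
    o1,d1=ray(c1,u1);o2,d2=ray(c2,u2);d1=d1[0];d2=d2[0]
    s=np.linalg.lstsq(np.c_[d1,-d2],o2-o1,rcond=None)[0]
    a=o1+d1*s[0];b=o2+d2*s[1];return (a+b)/2,np.linalg.norm(a-b)
def proj(c,P):
    T=c["pose"];K=c["camera_matrix"];q=(np.atleast_2d(P)-T[:3,3])@T[:3,:3]
    x=q[:,0]/-q[:,2];y=-q[:,1]/-q[:,2];f=1+float(c["k1"])*(x*x+y*y)
    return np.c_[K[0,0]*x*f+K[0,2],K[1,1]*y*f+K[1,2]]
def crop(c,x0,y0,w,h,s,fn):
    im=c["image"][y0:y0+h,x0:x0+w,::-1];cv2.imwrite("pics/"+fn,cv2.resize(im,None,fx=s,fy=s,interpolation=cv2.INTER_CUBIC))
def rotq(q):
    from scipy.spatial.transform import Rotation as R
    return R.from_quat([q[1],q[2],q[3],q[0]]).as_matrix()
E
python3 - <<'E'
from h import *
crop(ld("side0"),170,160,170,180,3.3,"s1.png")
crop(ld("top0"),230,150,150,110,5,"t1.png")
E
```

```text
(no output)
```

View pics/s1.png

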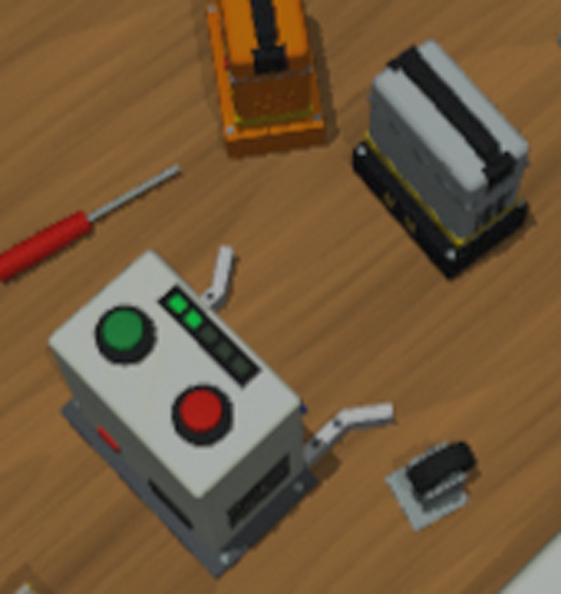

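View pics/t1.png

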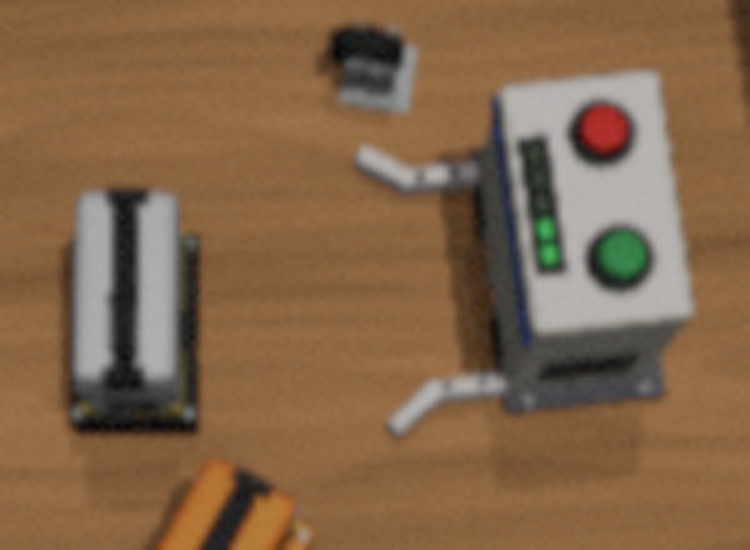

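The grey pack is the right one. It has a black tray and a yellow band, and its brass contacts face the charger at side crop (390,200) and (410,225). The orange pack beside it is the decoy.

Run:
```python
from h import *
S=ld("side0");T=ld("top0")
s=lambda x,y:(170+(x-1.15)/3.3,160+(y-1.15)/3.3)
t=lambda x,y:(230+(x-2)/5,150+(y-2)/5)
def blob(c,lo,hi,box):
    im=cv2.cvtColor(np.ascontiguousarray(c["image"]),cv2.COLOR_RGB2HSV);m=cv2.inRange(im,lo,hi)
    x0,y0,x1,y1=box;k=np.zeros_like(m);k[y0:y1,x0:x1]=m[y0:y1,x0:x1]
    n,l,st,ce=cv2.connectedComponentsWithStats(k);i=1+np.argmax(st[1:,4]);return ce[i],st[i,4]
for nm,lo,hi in(("green",(45,80,40),(80,255,140)),("red",(0,150,90),(8,255,255))):
    bs=blob(S,lo,hi,(190,245,250,300));bt=blob(T,lo,hi,(338,165,365,212))
    print(nm,bs,bt,tri(S,bs[0],T,bt[0]),onz(S,bs[0],.257),onz(T,bt[0],.257))
tw={"mouthR(g)":((50,342),(692,312)),"a":((150,252),(532,335)),"b":((302,405),(500,88)),"c":((200,495),(658,72))}
for k,(a,b) in tw.items(): print("tower",k,tri(S,s(*a),T,t(*b)),onz(S,s(*a),.235)[0],onz(T,t(*b),.235)[0])
print("rail tips top z.03",onz(T,[t(362,155),t(395,430),t(408,178),t(440,385),t(470,175),t(498,384)],.03))
print("rail side z.03",onz(S,[s(226,250),s(390,408),s(222,285),s(345,415)],.03))
for nm,a,b in(("FL-y-x",(358,150),(196,412)),("F-y+x",(452,266),(196,238)),):
    print("tray",nm,tri(S,s(*a),T,t(*b)),onz(S,s(*a),.048)[0],onz(T,t(*b),.048)[0])
print("tray +y+x side",onz(S,s(526,206),.048),"tray +y-x top",onz(T,t(73,410),.048))
for nm,a,b in(("cov -y-x",(372,95),(180,385)),("cov-y+x",(480,190),(178,195)),("cov+y+x",(527,150),(78,195)),("cov+y-x",(430,42),(78,380))):
    print(nm,tri(S,s(*a),T,t(*b)),onz(S,s(*a),.194)[0],onz(T,t(*b),.194)[0])
from station import sensors
q=sensors.state();print(rotq(q["orientation"]).round(4))
```

```text
green (array([206.67142857, 259.69285714]), np.int32(140)) (array([353.86419753, 200.60493827]), np.int32(81)) (array([ 0.54782425, -0.22673692,  0.25095091]), np.float64(0.0006576881458107873)) [[ 0.54963169 -0.2277531   0.257     ]] [[ 0.54655397 -0.22550046  0.257     ]]
red (array([230.52845528, 283.87804878]), np.int32(123)) (array([350.30434783, 175.27536232]), np.int32(69)) (array([ 0.63804907, -0.2210383 ,  0.25302265]), np.float64(0.00019992364006548032)) [[ 0.63910613 -0.22144412  0.257     ]] [[ 0.63686632 -0.22052081  0.257     ]]
tower mouthR(g) (array([ 0.51065417, -0.27475867,  0.22910811]), np.float64(0.0020019381051942695)) [ 0.51314554 -0.27434666  0.235     ] [ 0.50900912 -0.27460418  0.235     ]
tower a (array([ 0.50083917, -0.16488599,  0.2221519 ]), np.float64(0.0010815392079780014)) [ 0.50511385 -0.16746599  0.235     ] [ 0.49847237 -0.16289206  0.235     ]
tower b (array([ 0.67936057, -0.154711  ,  0.22414556]), np.float64(2.3497746974060923e-05)) [ 0.6817172  -0.15658427  0.235     ] [ 0.67605807 -0.15348298  0.235     ]
tower c (array([ 0.68358896, -0.263402
[... 1023 characters left out ...]
6367582]), np.float64(0.004657098701806102)) [0.50212768 0.07518224 0.194     ] [0.48362985 0.08068702 0.194     ]
cov-y+x (array([0.62498872, 0.08124974, 0.1912815 ]), np.float64(0.012223303803150605)) [0.62865157 0.0857461  0.194     ] [0.62078627 0.07607593 0.194     ]
cov+y+x (array([0.62604662, 0.14633902, 0.18479379]), np.float64(0.0029881802749132757)) [0.62764524 0.14143324 0.194     ] [0.6244294  0.14705796 0.194     ]
cov+y-x (array([0.49279217, 0.15236818, 0.18314723]), np.float64(0.00024699376844272914)) [0.49650778 0.14801259 0.194     ] [0.49075243 0.15180974 0.194     ]
[[-8.000e-04  3.568e-01  9.342e-01]
 [-1.900e-03  9.342e-01 -3.568e-01]
 [-1.000e+00 -2.000e-03 -0.000e+00]]
```

Charger: origin ≈(0.586,-0.106), yaw ≈+3.5°. Button spacing measured 90.4 mm against 90 mm given. Pack: ≈(0.560,0.115), yaw ≈-3°.

The tool shift and turn can't tilt the fingers directly. I'll try to get the lean by asking for a pose closer to the base than the arm can reach on the +y side. There the tips should tilt inward, towards -y.

>>> jog_arm --gripper '[-1,-1,-1,-1,-1,-1,-1,-1,-1,-1]' --pt "0 -0.1 -0.07" --pt "0 -0.2 -0.14" --pt "0 -0.3 -0.21" --pt "0 -0.4 -0.28" --pt "0 -0.5 -0.35" --pt "0 -0.6 -0.42" --pt "0 -0.65 -0.45" --pt "0 -0.65 -0.45" --pt "0 -0.65 -0.45" --pt "0 -0.65 -0.45" --yaw '[0.02,0.04,0.06,0.08,0.1,0.12,0.14,0.16,0.182,0.182]'

```text
time_s: 1.1
tool_pos: [-0.0206, 0.451, 0.303]
orientation: [0.516, 0.483, 0.515, -0.485]
force: [-0.2, 0.2, 0.1]
grip_width: 0.0854
```

```bash
cat > st.py <<'E'
from h import *
from station import sensors
s=sensors.state();R=rotq(s["orientation"]);p=s["tool_pos"]
print("t",s["time_s"],"p",p.round(4),"q",s["joint_positions"].round(3),"F",s["force"].round(2),"w",round(s["grip_width"],4))
print("R\n",R.round(4),"lean deg",np.degrees(np.arccos(-R[2,0])).round(2))
def shift(target): return (R.T@(np.asarray(target)-p)/.4).round(4)
E
python3 st.py
```

```text
t 1.1 p [-0.0206  0.451   0.303 ] q [ 1.561e+00 -1.690e-01  2.058e+00  1.000e-03  1.255e+00  1.498e+00] F [-0.21  0.15  0.12] w 0.0854
R
 [[-8.00e-04  9.98e-01  6.28e-02]
 [-2.20e-03  6.28e-02 -9.98e-01]
 [-1.00e+00 -9.00e-04  2.20e-03]] lean deg 0.14
```

>>> jog_arm --gripper '[-1,-1,-1,-1,-1,-1,-1,-1]' --pt "0 0 0.1" --pt "0 0 0.2" --pt "0 0 0.3" --pt "0 0 0.4" --pt "0 0 0.5" --pt "0 0 0.55" --pt "0 0 0.55" --pt "0 0 0.55" --yaw '[0,0,0,0,0,0,0,0]'

```text
time_s: 1.9
tool_pos: [-0.0067, 0.2317, 0.3036]
orientation: [0.516, 0.483, 0.516, -0.484]
force: [0.3, 0.9, -0.4]
grip_width: 0.0855
```

```bash
python3 st.py
```

```text
t 1.9 p [-0.0067  0.2317  0.3036] q [ 1.491e+00 -7.060e-01  2.385e+00  1.000e-03  1.463e+00  1.427e+00] F [ 0.28  0.92 -0.42] w 0.0855
R
 [[-7.000e-04  9.979e-01  6.410e-02]
 [-3.000e-04  6.410e-02 -9.979e-01]
 [-1.000e+00 -7.000e-04  3.000e-04]] lean deg 0.05
```

>>> jog_arm --gripper '[-1,-1,-1,-1,-1,-1]' --pt "0.08 0 0.08" --pt "0.12 0 0.14" --pt "0.12 0 0.2" --pt "0.12 0 0.23" --pt "0.12 0 0.23" --pt "0.12 0 0.23" --yaw '[0,0,0,0,0,0]'

```text
time_s: 2.5
tool_pos: [-0.0008, 0.1517, 0.2561]
orientation: [0.518, 0.481, 0.514, -0.486]
force: [-0.2, -0.0, 0.6]
grip_width: 0.0852
```

```bash
python3 st.py
```

```text
t 2.5 p [-0.0008  0.1517  0.2561] q [ 1.413e+00 -9.410e-01  2.549e+00 -1.000e-03  1.543e+00  1.348e+00] F [-0.23 -0.04  0.56] w 0.0852
R
 [[-6.000e-04  9.979e-01  6.460e-02]
 [-8.200e-03  6.460e-02 -9.979e-01]
 [-1.000e+00 -1.100e-03  8.100e-03]] lean deg 0.47
```

Confirmed: past the reach limit the tool begins to lean, and the lean should add up over repeated calls. The same trick at far reach on the -y side has more free space and also leans the tips towards -y, so I'll go round there, high up.

>>> jog_arm --gripper '[-1,-1,-1,-1,-1,-1,-1,-1,-1,-1,-1,-1,-1]' --pt "-0.08 0 -0.12" --pt "-0.16 0 -0.25" --pt "-0.23 0 -0.37" --pt "-0.26 0.1 -0.34" --pt "-0.29 0.21 -0.3" --pt "-0.32 0.32 -0.27" --pt "-0.35 0.42 -0.24" --pt "-0.38 0.53 -0.2" --pt "-0.4 0.64 -0.17" --pt "-0.43 0.74 -0.13" --pt "-0.46 0.85 -0.1" --pt "-0.48 0.96 -0.06" --pt "-0.48 0.96 -0.06" --yaw '[0,0,0,0,0,0,0,0,0,0,0,0,0]'

```text
time_s: 3.8
tool_pos: [0.3865, 0.2014, 0.448]
orientation: [0.517, 0.483, 0.512, -0.486]
force: [-1.3, -0.5, -0.2]
grip_width: 0.0856
```

```bash
cat >> st.py <<'E'
print(shift([.42,-.2,.45]),shift([.2,-.6,.45]))
E
python3 st.py
```

```text
t 3.8 p [0.3865 0.2014 0.448 ] q [ 0.429 -0.257  1.867 -0.009  1.533  0.369] F [-1.29 -0.46 -0.22] w 0.0856
R
 [[ 0.0021  0.9982  0.0603]
 [-0.0086  0.0603 -0.9981]
 [-1.      0.0016  0.0087]] lean deg 0.51
[0.0039 0.023  1.0066] [ 0.0113 -0.5863  1.9716]
```

>>> jog_arm --gripper '[-1,-1,-1,-1,-1,-1,-1,-1]' --pt "0 0 0.12" --pt "0 0 0.25" --pt "0 0 0.37" --pt "0 0 0.5" --pt "0 0 0.62" --pt "0 0 0.75" --pt "0 0 0.87" --pt "0 0 1.0" --yaw '[0,0,0,0,0,0,0,0]'

```text
time_s: 4.6
tool_pos: [0.4111, -0.1974, 0.4517]
orientation: [0.518, 0.483, 0.512, -0.486]
force: [1.5, -0.5, 0.6]
grip_width: 0.0852
```

>>> jog_arm --gripper '[-1,-1,-1,-1,-1,-1,-1,-1,-1,-1]' --pt "0 -0.08 0.1" --pt "0 -0.15 0.2" --pt "0 -0.22 0.3" --pt "0 -0.3 0.4" --pt "0 -0.37 0.5" --pt "0 -0.45 0.6" --pt "0 -0.52 0.7" --pt "0 -0.6 0.8" --pt "0 -0.68 0.9" --pt "0 -0.75 1.0" --yaw '[0,0,0,0,0,0,0,0,0,0]'

```text
time_s: 5.6
tool_pos: [0.1365, -0.6157, 0.454]
orientation: [0.518, 0.483, 0.512, -0.486]
force: [0.5, -0.4, 0.8]
grip_width: 0.0851
```

```bash
python3 st.py
```

```text
t 5.6 p [ 0.1365 -0.6157  0.454 ] q [-1.393  0.122  1.501  0.002  1.509 -1.455] F [ 0.54 -0.43  0.81] w 0.0851
R
 [[ 0.0041  0.9981  0.0619]
 [-0.009   0.062  -0.998 ]
 [-1.      0.0035  0.0092]] lean deg 0.57
[ 0.0036  0.7717 -0.9935] [ 0.0104  0.1608 -0.0295]
```

>>> jog_arm --gripper '[-1,-1,-1,-1,-1,-1,-1,-1,-1,-1,-1,-1]' --pt "0 -0.06 0.12" --pt "0 -0.12 0.24" --pt "0 -0.18 0.36" --pt "0 -0.24 0.48" --pt "0 -0.3 0.6" --pt "0 -0.34 0.7" --pt "0 -0.36 0.8" --pt "0 -0.36 0.9" --pt "0 -0.36 1.0" --pt "0 -0.36 1.0" --pt "0 -0.36 1.0" --pt "0 -0.36 1.0" --yaw '[0,0,0,0,0,0,0,0,0,0,0,0]'

```text
time_s: 6.8
tool_pos: [0.0178, -0.9742, 0.4409]
orientation: [0.53, 0.471, 0.501, -0.497]
force: [-1.1, 0.5, -0.0]
grip_width: 0.0857
```

```bash
python3 st.py
```

```text
t 6.8 p [ 0.0178 -0.9742  0.4409] q [-1.58   0.956  0.311  0.005  1.82  -1.641] F [-1.1   0.52 -0.04] w 0.0857
R
 [[ 0.0048  0.998   0.0627]
 [-0.0555  0.0629 -0.9965]
 [-0.9984  0.0013  0.0557]] lean deg 3.2
[-0.1254  1.1251 -1.8644] [-0.0725  0.5133 -0.9024]
```

The lean is building as hoped. I'll repeat.

>>> jog_arm --gripper '[-1,-1,-1,-1]' --pt "0 0 1.0" --pt "0 0 1.0" --pt "0 0 1.0" --pt "0 0 1.0" --yaw '[0,0,0,0]'

```text
time_s: 7.2
tool_pos: [0.0253, -1.0085, 0.3912]
orientation: [0.54, 0.46, 0.49, -0.507]
force: [-0.7, -0.0, 0.1]
grip_width: 0.0855
```

```bash
python3 st.py
```

```text
t 7.2 p [ 0.0253 -1.0085  0.3912] q [-1.572  1.008  0.311  0.006  1.725 -1.634] F [-0.7  -0.01  0.11] w 0.0855
R
 [[ 5.800e-03  9.980e-01  6.270e-02]
 [-9.770e-02  6.300e-02 -9.932e-01]
 [-9.952e-01 -3.000e-04  9.790e-02]] lean deg 5.62
[-0.3382  1.1119 -1.9314] [-0.2436  0.5001 -0.9727]
```

>>> jog_arm --gripper '[-1,-1,-1,-1]' --pt "-0.3 0 1.0" --pt "-0.3 0 1.0" --pt "-0.3 0 1.0" --pt "-0.3 0 1.0" --yaw '[0,0,0,0]'

```text
time_s: 7.6
tool_pos: [0.031, -1.0187, 0.3959]
orientation: [0.55, 0.448, 0.478, -0.517]
force: [0.8, -0.8, -0.5]
grip_width: 0.0852
```

>>> jog_arm --gripper '[-1,-1,-1,-1]' --pt "-0.3 0 1.0" --pt "-0.3 0 1.0" --pt "-0.3 0 1.0" --pt "-0.3 0 1.0" --yaw '[0,0,0,0]'

```text
time_s: 8.0
tool_pos: [0.036, -1.0265, 0.4063]
orientation: [0.56, 0.437, 0.467, -0.527]
force: [-0.1, -0.0, 0.2]
grip_width: 0.0849
```

```bash
python3 st.py
```

```text
t 8.0 p [ 0.036  -1.0265  0.4063] q [-1.562  0.996  0.311  0.007  1.651 -1.624] F [-0.08 -0.02  0.16] w 0.0849
R
 [[ 0.0086  0.998   0.0621]
 [-0.1825  0.0626 -0.9812]
 [-0.9832 -0.0029  0.1827]] lean deg 10.53
[-0.4763  1.0873 -1.9478] [-0.2985  0.4757 -1.0008]
```

>>> jog_arm --gripper '[-1,-1]' --pt "-0.2 0 1.0" --pt "-0.2 0 1.0" --yaw '[0,0]'

```text
time_s: 8.2
tool_pos: [0.0388, -1.0378, 0.4093]
orientation: [0.569, 0.425, 0.455, -0.537]
force: [0.0, 0.5, -0.6]
grip_width: 0.0854
```

>>> jog_arm --gripper '[-1,-1]' --pt "-0.2 0 1.0" --pt "-0.2 0 1.0" --yaw '[0,0]'

```text
time_s: 8.4
tool_pos: [0.0415, -1.0475, 0.4153]
orientation: [0.579, 0.413, 0.443, -0.546]
force: [0.5, -0.2, -0.3]
grip_width: 0.0851
```

```bash
python3 st.py
```

```text
t 8.4 p [ 0.0415 -1.0475  0.4153] q [-1.557  0.992  0.311  0.008  1.57  -1.619] F [ 0.47 -0.22 -0.28] w 0.0851
R
 [[ 0.0117  0.9981  0.0613]
 [-0.2656  0.0622 -0.9621]
 [-0.964  -0.005   0.2658]] lean deg 15.42
[-0.6352  1.0758 -1.9575] [-0.3761  0.4647 -1.0291]
```

Two rows per call give the same increment. I'll do four more.

>>> jog_arm --gripper '[-1,-1]' --pt "-0.2 0 1.0" --pt "-0.2 0 1.0" --yaw '[0,0]'

```text
time_s: 8.6
tool_pos: [0.0439, -1.0559, 0.4249]
orientation: [0.588, 0.402, 0.431, -0.555]
force: [0.6, 0.4, -0.2]
grip_width: 0.0856
```

>>> jog_arm --gripper '[-1,-1]' --pt "-0.2 0 1.0" --pt "-0.2 0 1.0" --yaw '[0,0]'

```text
time_s: 8.8
tool_pos: [0.046, -1.0628, 0.4374]
orientation: [0.596, 0.39, 0.418, -0.563]
force: [0.2, -0.4, 0.3]
grip_width: 0.0853
```

>>> jog_arm --gripper '[-1,-1]' --pt "-0.2 0 1.0" --pt "-0.2 0 1.0" --yaw '[0,0]'

```text
time_s: 9.0
tool_pos: [0.048, -1.0688, 0.4529]
orientation: [0.605, 0.377, 0.405, -0.572]
force: [0.6, 0.7, 0.1]
grip_width: 0.0852
```

>>> jog_arm --gripper '[-1,-1]' --pt "-0.2 0 1.0" --pt "-0.2 0 1.0" --yaw '[0,0]'

```text
time_s: 9.2
tool_pos: [0.0498, -1.0735, 0.4712]
orientation: [0.614, 0.364, 0.392, -0.581]
force: [0.3, -0.5, -0.1]
grip_width: 0.0851
```

>>> jog_arm --gripper '[-1,-1]' --pt "-0.2 0 1.0" --pt "-0.2 0 1.0" --yaw '[0,0]'

```text
time_s: 9.4
tool_pos: [0.0515, -1.0769, 0.4919]
orientation: [0.622, 0.351, 0.378, -0.589]
force: [-0.5, 0.1, -0.5]
grip_width: 0.0859
```

```bash
python3 st.py
```

```text
t 9.4 p [ 0.0515 -1.0769  0.4919] q [-1.549  0.935  0.311  0.01   1.409 -1.611] F [-0.51  0.11 -0.53] w 0.0859
R
 [[ 0.0207  0.9981  0.0578]
 [-0.4674  0.0608 -0.882 ]
 [-0.8838 -0.0088  0.4678]] lean deg 27.89
[-0.9129  1.0537 -1.9292] [-0.4569  0.444  -1.079 ]
```

The lean is now 28°, tips towards -y, with the jaw axis along the charger's x. Before going in I'll check the neighbours: the spanner, the orange pack, the rails and the screwdriver.

```bash
python3 - <<'E'
from h import *
S=ld("side0");T=ld("top0")
print("spanner side",onz(S,[(341,170),(361,187),(380,204)],.008)[:,:2].round(3).tolist())
print("spanner top",onz(T,[(201,190),(200,210),(201,230)],.008)[:,:2].round(3).tolist())
print("orange top view, tray z.048",onz(T,[(291,248),(286,280),(268,290),(253,278)],.048)[:,:2].round(3).tolist())
print("orange top view, top z.2",onz(T,[(272,242),(290,251),(253,281)],.2)[:,:2].round(3).tolist())
print("orange side tray z.048",onz(S,[(238,203),(269,200),(233,163)],.048)[:,:2].round(3).tolist())
print("driver",onz(S,[(223,212),(170,242)],.01)[:,:2].round(3).tolist())
E
sed -i '$d' st.py; echo 'print(shift([.45,-.25,.5]),shift([.6,.2,.5]))'>>st.py; python3 st.py|tail -1
```

```text
spanner side [[0.514, 0.33], [0.601, 0.336], [0.684, 0.34]]
spanner top [[0.678, 0.332], [0.597, 0.337], [0.518, 0.335]]
orange top view, tray z.048 [[0.425, -0.008], [0.306, 0.017], [0.273, 0.086], [0.32, 0.139]]
orange top view, top z.2 [[0.427, 0.061], [0.393, 0.0], [0.296, 0.132]]
orange side tray z.048 [[0.4, -0.014], [0.455, 0.066], [0.279, 0.063]]
driver [[0.378, -0.061], [0.35, -0.249]]
[-0.9634  1.1199 -1.7561] [-1.4815  1.5625 -2.7266]
```

>>> jog_arm --gripper '[-1,-1,-1,-1,-1,-1,-1,-1,-1,-1]' --pt "-0.05 0.06 -0.1" --pt "-0.1 0.13 -0.2" --pt "-0.16 0.19 -0.3" --pt "-0.22 0.25 -0.4" --pt "-0.27 0.31 -0.5" --pt "-0.33 0.38 -0.6" --pt "-0.38 0.44 -0.7" --pt "-0.44 0.5 -0.8" --pt "-0.49 0.57 -0.9" --pt "-0.54 0.63 -0.98" --yaw '[0,0,0,0,0,0,0,0,0,0]'

```text
time_s: 10.4
tool_pos: [0.2609, -0.6417, 0.498]
orientation: [0.623, 0.35, 0.377, -0.589]
force: [1.2, 0.8, 0.1]
grip_width: 0.0852
```

```bash
sed -i '$d' st.py; echo 'print(shift([.48,-.2,.5]),shift([.57,.27,.5]))'>>st.py; python3 st.py
```

```text
t 10.4 p [ 0.2609 -0.6417  0.498 ] q [-1.153  0.012  1.597 -0.195  1.08  -1.163] F [1.15 0.85 0.08] w 0.0852
R
 [[ 0.0217  0.9981  0.0568]
 [-0.4695  0.0603 -0.8809]
 [-0.8827 -0.0076  0.4699]] lean deg 28.03
[-0.5109  0.6133 -0.9392] [-1.0577  0.9088 -1.9614]
```

>>> jog_arm --gripper '[-1,-1,-1,-1,-1,-1,-1,-1,-1,-1]' --pt "-0.05 0.06 -0.09" --pt "-0.1 0.12 -0.19" --pt "-0.15 0.18 -0.28" --pt "-0.2 0.25 -0.38" --pt "-0.26 0.31 -0.47" --pt "-0.31 0.37 -0.56" --pt "-0.36 0.43 -0.66" --pt "-0.41 0.49 -0.75" --pt "-0.46 0.55 -0.85" --pt "-0.51 0.61 -0.94" --yaw '[0,0,0,0,0,0,0,0,0,0]'

```text
time_s: 11.4
tool_pos: [0.479, -0.1978, 0.5013]
orientation: [0.624, 0.351, 0.376, -0.588]
force: [1.6, -0.5, -0.0]
grip_width: 0.0853
```

```bash
sed -i '$d' st.py; echo 'print(shift([.56,.25,.5]),shift([.56,.26,.35]))'>>st.py; python3 st.py
```

```text
t 11.4 p [ 0.479  -0.1978  0.5013] q [-0.196 -0.176  1.765 -0.478  1.438 -0.221] F [ 1.56 -0.45 -0.04] w 0.0853
R
 [[ 0.0251  0.9982  0.0554]
 [-0.47    0.0607 -0.8806]
 [-0.8823 -0.0039  0.4707]] lean deg 28.08
[-0.5182  0.2701 -0.9761] [-0.1991  0.273  -1.1746]
```

>>> jog_arm --gripper '[-1,-1,-1,-1,-1,-1,-1,-1,-1,-1]' --pt "-0.05 0.03 -0.1" --pt "-0.1 0.05 -0.2" --pt "-0.15 0.08 -0.29" --pt "-0.21 0.11 -0.39" --pt "-0.26 0.13 -0.49" --pt "-0.31 0.16 -0.59" --pt "-0.36 0.19 -0.68" --pt "-0.41 0.22 -0.78" --pt "-0.47 0.24 -0.88" --pt "-0.52 0.27 -0.98" --yaw '[0,0,0,0,0,0,0,0,0,0]'

```text
time_s: 12.4
tool_pos: [0.5598, 0.2539, 0.5019]
orientation: [0.624, 0.353, 0.376, -0.587]
force: [0.4, 0.6, 0.0]
grip_width: 0.0856
```

```bash
sed -i '$d' st.py; echo 'print(shift([.56,.255,.2]),shift([.56,.255,.085]))'>>st.py; python3 st.py
```

```text
t 12.4 p [0.5598 0.2539 0.5019] q [ 0.569  0.207  1.376 -0.433  1.791  0.462] F [0.44 0.57 0.  ] w 0.0856
R
 [[ 2.810e-02  9.981e-01  5.430e-02]
 [-4.681e-01  6.120e-02 -8.816e-01]
 [-8.833e-01 -6.000e-04  4.689e-01]] lean deg 27.96
[ 0.6654  0.0011 -0.3563] [ 0.9193  0.0013 -0.4911]
```

>>> jog_arm --gripper '[-1,-1,-1,-1,-1,-1,-1,-1,-1,-1]' --pt "0.1 0 -0.05" --pt "0.2 0 -0.11" --pt "0.31 0 -0.16" --pt "0.41 0 -0.22" --pt "0.52 0 -0.28" --pt "0.62 0 -0.33" --pt "0.72 0 -0.38" --pt "0.81 0 -0.43" --pt "0.87 0 -0.46" --pt "0.87 0 -0.46" --yaw '[0,0,0,0,0,0,0,0,0,0]'

```text
time_s: 13.4
tool_pos: [0.5574, 0.252, 0.1044]
orientation: [0.623, 0.35, 0.376, -0.589]
force: [0.9, -0.3, -0.1]
grip_width: 0.0854
```

```bash
sed -i '$d' st.py; python3 st.py
python3 - <<'E'
from h import *
from station import vision
for n in("side","top"):
    c=vision.camera(n);np.savez(n+"1.npz",**c)
S=ld("side1");T=ld("top1")
a=cv2.resize(S["image"][130:310,250:430,::-1],None,fx=2.2,fy=2.2,interpolation=cv2.INTER_CUBIC)
b=cv2.resize(T["image"][150:270,180:300,::-1],None,fx=3.3,fy=3.3,interpolation=cv2.INTER_CUBIC)
cv2.imwrite("pics/p1.png",np.hstack([a,b]))
E
```

```text
t 13.4 p [0.5574 0.252  0.1044] q [ 0.568  0.473  1.785 -0.458  1.182  0.746] F [ 0.95 -0.26 -0.12] w 0.0854
R
 [[ 0.0225  0.9981  0.0569]
 [-0.4708  0.0608 -0.8801]
 [-0.882  -0.007   0.4713]] lean deg 28.12
```

View pics/p1.png

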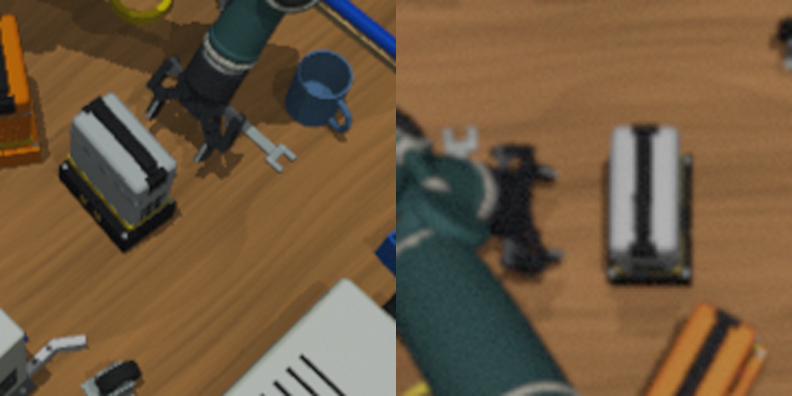

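The side crop shows the open, leaned fingers (tips ~(150,110) and (200,155)) behind the pack's +y face, clear of the spanner. The top crop agrees, with the tips about centred on the pack. Next I lower to TCP z 0.085 and make a slow first contact push.

>>> jog_arm --gripper '[-1,-1,-1,-1,-1,-1,-1,-1,-1,-1,-1]' --pt "0.02 0 -0.011" --pt "0.042 0 -0.022" --pt "0.054 0 0" --pt "0.066 0 0.022" --pt "0.077 0 0.044" --pt "0.089 0 0.066" --pt "0.095 0 0.077" --pt "0.101 0 0.088" --pt "0.107 0 0.099" --pt "0.113 0 0.11" --pt "0.113 0 0.11" --yaw '[0,0,0,0,0,0,0,0,0,0,0]'

```text
time_s: 14.6
tool_pos: [0.5639, 0.1948, 0.0904]
orientation: [0.623, 0.355, 0.376, -0.587]
force: [-2.1, 5.1, 2.4]
grip_width: 0.0853
```

```bash
python3 st.py
cat > look.py <<'E'
import sys
from h import *
from station import vision
k=sys.argv[1]
for n in("side","top"):
    c=vision.camera(n);np.savez(n+k+".npz",**c)
S=ld("side"+k);T=ld("top"+k)
a=cv2.resize(S["image"][160:340,180:360,::-1],None,fx=2.2,fy=2.2,interpolation=cv2.INTER_CUBIC)
b=cv2.resize(T["image"][140:260,230:350,::-1],None,fx=3.3,fy=3.3,interpolation=cv2.INTER_CUBIC)
cv2.imwrite(f"pics/p{k}.png",np.hstack([a,b]))
E
python3 look.py 2
```

```text
t 14.6 p [0.5639 0.1948 0.0904] q [ 0.487  0.448  1.854 -0.495  1.106  0.713] F [-2.06  5.09  2.35] w 0.0853
R
 [[ 0.0291  0.9982  0.0525]
 [-0.465   0.06   -0.8833]
 [-0.8848  0.0013  0.4659]] lean deg 27.77
```

View pics/p2.png

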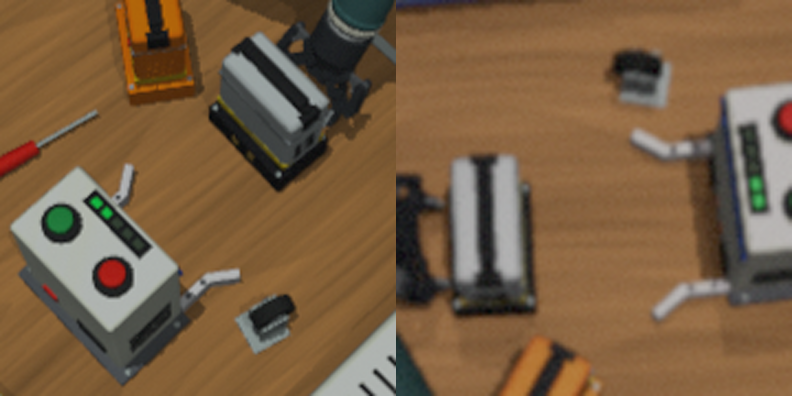

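```bash
cat > pk.py <<'E'
import sys
from h import *
def meas(k,bs,bt):
    out=[]
    for n,b,z in(("side",bs,.194),("top",bt,.194)):
        c=ld(n+k);im=np.ascontiguousarray(c["image"]);x0,y0,x1,y1=b
        big=cv2.resize(im[y0:y1,x0:x1],None,fx=4,fy=4,interpolation=cv2.INTER_CUBIC)
        h=cv2.cvtColor(big,cv2.COLOR_RGB2HSV);m=cv2.inRange(h,(0,0,TH[n]),(180,60,255))
        m=cv2.morphologyEx(m,cv2.MORPH_CLOSE,np.ones((29,29)))
        m=cv2.morphologyEx(m,cv2.MORPH_OPEN,np.ones((15,15)))
        cs,_=cv2.findContours(m,cv2.RETR_EXTERNAL,cv2.CHAIN_APPROX_NONE);ct=max(cs,key=cv2.contourArea).reshape(-1,2)
        P=onz(c,(ct-1.5)/4+[x0,y0],z)[:,:2]
        r=cv2.minAreaRect((P*1000).astype(np.float32));bx=cv2.boxPoints(r)
        cv2.drawContours(big,[ct.reshape(-1,1,2)],-1,(255,0,0),1);cv2.imwrite(f"pics/m{n}{k}.png",big[:,:,::-1])
        (cx,cy),(w,hh),a=r
        if w<hh:a-=90;w,hh=hh,w
        a=(a+90)%180-90
        print(k,n,"c",(round(cx),round(cy)),"size",(round(w),round(hh)),"yaw",round(a,1))
TH={"side":130,"top":130}
if __name__=="__main__":
    k=sys.argv[1];b=[int(v) for v in sys.argv[2:]]
    meas(k,b[:4],b[4:])
E
python3 pk.py 0 275 165 335 240 240 180 275 240; python3 pk.py 2 270 165 340 250 240 180 275 240
python3 -c "
import cv2,numpy as np
L=[cv2.resize(cv2.imread('pics/m%s.png'%n),(260,280)) for n in('side0','side2','top2')];cv2.imwrite('pics/mm.png',np.hstack(L))"
```

```text
0 side c (559, 115) size (131, 66) yaw -2.8
0 top c (558, 116) size (133, 69) yaw -2.5
2 side c (561, 107) size (133, 67) yaw 0.1
2 top c (562, 109) size (133, 71) yaw -0.8
```

View pics/mm.png

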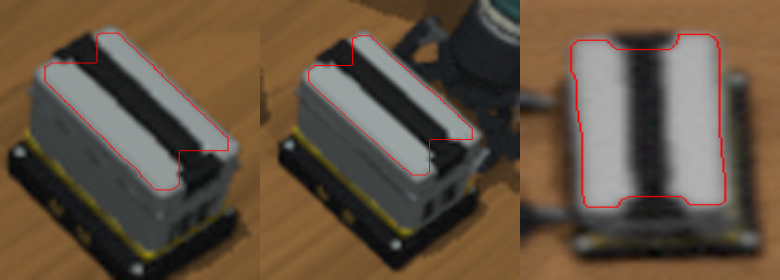

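The cover-top fit from both views agrees. The pack was at (0.559,0.115), yaw -2.7°, and is now at (0.5615,0.108), yaw ≈-0.4°, turning towards the charger's +3.5° as intended. I'll push on with a slight +x steer, since the bay line is about 11 mm further +x.

>>> jog_arm --gripper '[-1,-1,-1,-1,-1,-1,-1,-1,-1]' --pt "0.022 0 0.017" --pt "0.033 0.003 0.039" --pt "0.045 0.007 0.061" --pt "0.057 0.01 0.083" --pt "0.068 0.014 0.105" --pt "0.08 0.017 0.128" --pt "0.092 0.021 0.15" --pt "0.103 0.024 0.172" --pt "0.103 0.024 0.172" --yaw '[0,0,0,0,0,0,0,0,0]'

```text
time_s: 15.6
tool_pos: [0.579, 0.1157, 0.0864]
orientation: [0.624, 0.356, 0.376, -0.586]
force: [0.8, 2.6, -0.7]
grip_width: 0.0855
```

```bash
python3 st.py; python3 look.py 3;python3 pk.py 3 240 165 320 270 252 180 300 240
```

```text
t 15.6 p [0.579  0.1157 0.0864] q [ 0.363  0.42   1.907 -0.543  1.037  0.637] F [ 0.8   2.56 -0.66] w 0.0855
R
 [[ 0.0309  0.9982  0.0519]
 [-0.4638  0.0603 -0.8839]
 [-0.8854  0.0032  0.4649]] lean deg 27.7
3 side c (578, 30) size (132, 68) yaw 3.4
3 top c (582, 31) size (144, 70) yaw 1.8
```

View pics/p3.png

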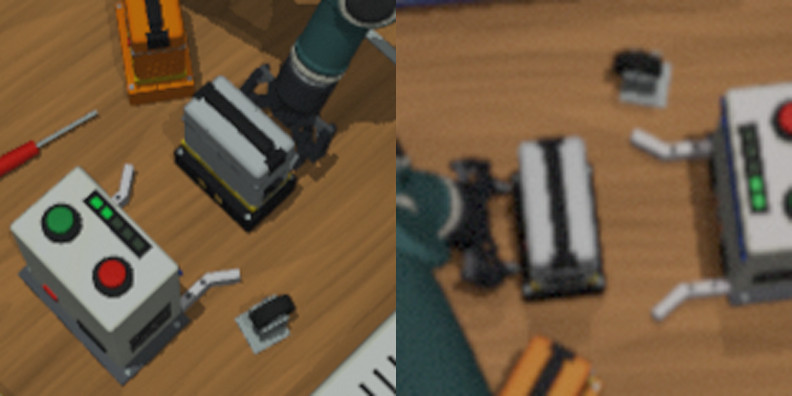

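The pack is at (0.578,0.030), yaw 3.4°, on the bay's line (x should be 0.577 there). Pushing straight into the mouth.

>>> jog_arm --gripper '[-1,-1,-1,-1,-1,-1,-1,-1,-1]' --pt "0.012 0 0.022" --pt "0.023 0 0.044" --pt "0.035 0 0.066" --pt "0.046 0 0.088" --pt "0.058 0 0.11" --pt "0.07 0 0.133" --pt "0.081 0 0.155" --pt "0.093 0 0.177" --pt "0.093 0 0.177" --yaw '[0,0,0,0,0,0,0,0,0]'

```text
time_s: 16.6
tool_pos: [0.5838, 0.0358, 0.0865]
orientation: [0.624, 0.355, 0.376, -0.586]
force: [0.4, 2.4, -0.2]
grip_width: 0.0854
```

```bash
python3 st.py; python3 look.py 4;python3 pk.py 4 225 190 300 290 272 180 322 232
```

```text
t 16.6 p [0.5838 0.0358 0.0865] q [ 0.235  0.387  1.957 -0.588  0.975  0.555] F [ 0.39  2.45 -0.15] w 0.0854
R
 [[ 0.0308  0.9982  0.0522]
 [-0.4645  0.0605 -0.8835]
 [-0.885   0.003   0.4655]] lean deg 27.75
4 side c (583, -51) size (133, 71) yaw 4.9
4 top c (580, -65) size (134, 114) yaw -2.9
```

View pics/p4.png

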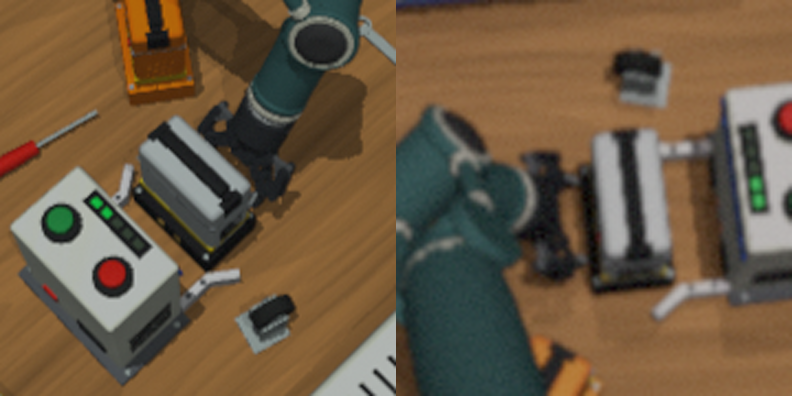

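Pack at (0.583,-0.051); the bay line there is x≈0.582, and the front is between the rails. About 55 mm remain, so I'll do 50 mm and then creep.

>>> jog_arm --gripper '[-1,-1,-1,-1,-1,-1]' --pt "0.012 0 0.022" --pt "0.023 0 0.044" --pt "0.035 0 0.066" --pt "0.046 0 0.088" --pt "0.058 0 0.11" --pt "0.058 0 0.11" --yaw '[0,0,0,0,0,0]'

```text
time_s: 17.3
tool_pos: [0.5868, -0.0139, 0.0865]
orientation: [0.624, 0.355, 0.375, -0.586]
force: [0.7, 1.0, 0.3]
grip_width: 0.0855
```

>>> jog_arm --gripper '[-1,-1,-1]' --pt "0.003 0 0.006" --pt "0.006 0 0.011" --pt "0.006 0 0.011" --yaw '[0,0,0]'

```text
time_s: 17.6
tool_pos: [0.5873, -0.0176, 0.0865]
orientation: [0.624, 0.356, 0.376, -0.586]
force: [-0.7, 7.2, 2.0]
grip_width: 0.0854
```

```bash
python3 st.py; python3 look.py 5;python3 pk.py 5 215 200 290 300 290 180 340 232
```

```text
t 17.6 p [ 0.5873 -0.0176  0.0865] q [ 0.145  0.373  1.977 -0.615  0.932  0.494] F [-0.74  7.22  2.  ] w 0.0854
R
 [[ 0.0314  0.9982  0.052 ]
 [-0.4635  0.0606 -0.884 ]
 [-0.8856  0.0037  0.4645]] lean deg 27.68
5 side c (603, -143) size (206, 170) yaw -38.3
5 top c (584, -96) size (131, 81) yaw 2.8
```

View pics/p5.png

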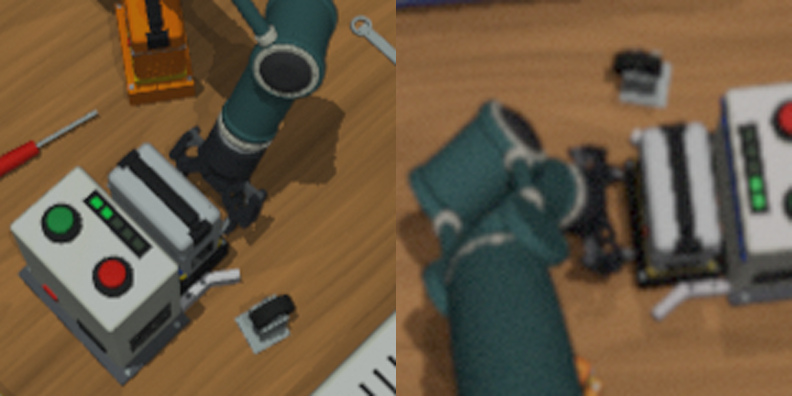

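Creep on until the force rises against the stop.

>>> jog_arm --gripper '[-1,-1,-1]' --pt "0.003 0 0.006" --pt "0.006 0 0.011" --pt "0.006 0 0.011" --yaw '[0,0,0]'

```text
time_s: 18.0
tool_pos: [0.5878, -0.0211, 0.0865]
orientation: [0.624, 0.357, 0.376, -0.585]
force: [-0.6, 8.4, 3.3]
grip_width: 0.0852
```

>>> jog_arm --gripper '[-1,-1]' --pt "0.003 0 0.006" --pt "0.005 0 0.009" --yaw '[0,0]'

```text
time_s: 18.2
tool_pos: [0.588, -0.0226, 0.0865]
orientation: [0.623, 0.358, 0.377, -0.585]
force: [-4.7, 19.9, 9.6]
grip_width: 0.0855
```

>>> jog_arm --gripper '[-1,-1]' --pt "0.003 0 0.006" --pt "0.004 0 0.008" --yaw '[0,0]'

```text
time_s: 18.4
tool_pos: [0.588, -0.0228, 0.0867]
orientation: [0.622, 0.36, 0.378, -0.584]
force: [-4.7, 21.5, 8.0]
grip_width: 0.0859
```

The force rose to 21 N and the last 3 mm commanded gave only 0.2 mm of motion, so the pack is against the stop. Backing straight off, then up.

>>> jog_arm --gripper '[-1,-1,-1,-1,-1,-1]' --pt "-0.012 0 -0.022" --pt "-0.03 0 -0.055" --pt "-0.06 0 -0.11" --pt "-0.09 0 -0.175" --pt "-0.11 0 -0.21" --pt "-0.11 0 -0.21" --yaw '[0,0,0,0,0,0]'

```text
time_s: 19.0
tool_pos: [0.5825, 0.0738, 0.0876]
orientation: [0.623, 0.359, 0.378, -0.583]
force: [-0.9, -0.0, 1.1]
grip_width: 0.0852
```

```bash
echo 'print(shift([.585,.08,.45]),shift([.546,-.2,.45]))'>>st.py; python3 st.py
```

```text
t 19.0 p [0.5825 0.0738 0.0876] q [ 0.293  0.396  1.937 -0.558  0.996  0.585] F [-0.93 -0.    1.09] w 0.0852
R
 [[ 0.0343  0.998   0.0522]
 [-0.4542  0.0621 -0.8887]
 [-0.8902  0.0068  0.4555]] lean deg 27.1
[-0.8134  0.0133  0.3993] [-0.4988 -0.1274  1.0164]
```

>>> jog_arm --gripper '[-1,-1,-1,1,1,1,1,1,1]' --pt "-0.1 0 0.05" --pt "-0.2 0 0.1" --pt "-0.3 0 0.15" --pt "-0.4 0 0.2" --pt "-0.51 0 0.25" --pt "-0.61 0 0.3" --pt "-0.71 0 0.35" --pt "-0.81 0 0.4" --pt "-0.81 0 0.4" --yaw '[0,0,0,0,0,0,0,0,0]'

```text
time_s: 19.9
tool_pos: [0.5813, 0.0779, 0.4578]
orientation: [0.625, 0.364, 0.374, -0.581]
force: [0.8, 0.4, 0.1]
grip_width: 0.0001
```

```bash
echo 'print(shift([.546,-.2,.36]))'>>st.py; python3 st.py; python3 look.py 6;python3 pk.py 6 225 200 290 290 302 180 338 228
python3 - <<'E'
from h import *
crop(ld("top6"),270,150,130,110,6,"t6.png")
E
```

```text
t 19.9 p [0.5813 0.0779 0.4578] q [ 0.301  0.079  1.595 -0.463  1.57   0.269] F [0.84 0.42 0.08] w 0.0001
R
 [[ 0.0454  0.998   0.0451]
 [-0.4531  0.0608 -0.8894]
 [-0.8903  0.0199  0.4549]] lean deg 27.09
[ 0.0153  0.0092 -0.0132] [ 0.328  -0.1306  0.605 ]
[ 0.5284 -0.1351  0.5026]
6 side c (598, -139) size (147, 145) yaw 9.8
6 top c (581, -115) size (127, 126) yaw 87.2
```

View pics/p6.png

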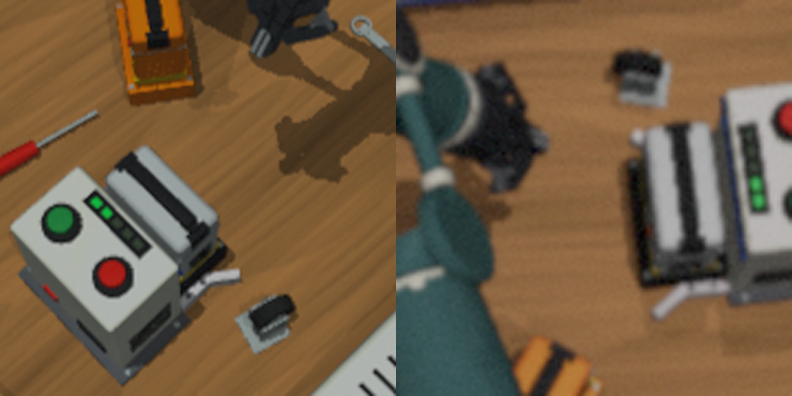

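View pics/t6.png

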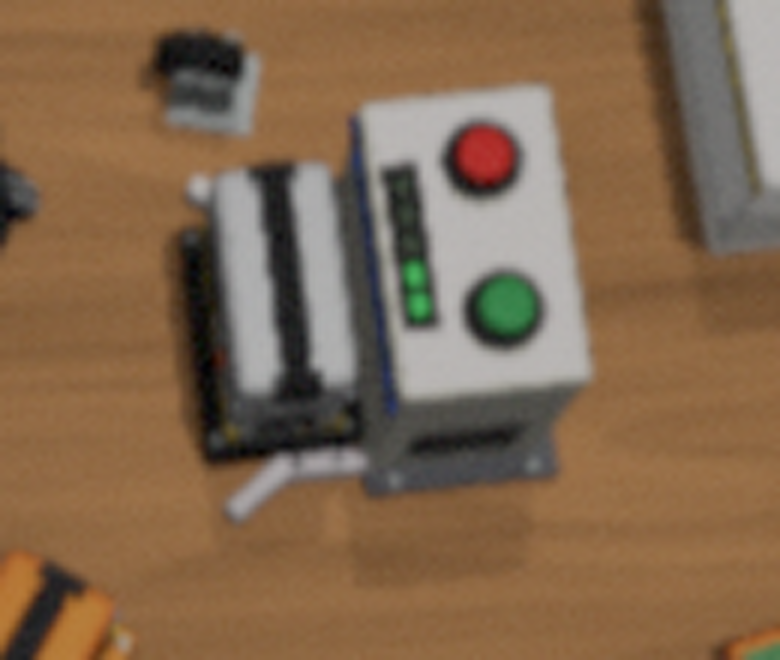

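Run:
```python
from h import *
T=ld("top6");t=lambda x,y:(270+(x-2.5)/6,150+(y-2.5)/6)
o=np.array([.5857,-.1061]);a=np.radians(3.5);R=np.array([[np.cos(a),-np.sin(a)],[np.sin(a),np.cos(a)]])
for nm,p,z in(("cover c",[(217,172),(333,165),(357,383),(236,392)],.194),("tray +y edge",[(184,238),(207,445)],.048),("green",[(506,304)],.257),("red",[(484,155)],.257),("tower front top",[(358,105),(397,395)],.235)):
    P=onz(T,[t(*q) for q in p],z)[:,:2];print(nm,((P-o)@R*1000).round(0).tolist(),((P-o)@R*1000).mean(0).round(1))
```

```text
cover c [[68.0, 32.0], [65.0, -37.0], [-68.0, -34.0], [-66.0, 37.0]] [-0.4 -0.5]
tray +y edge [[68.0, 47.0], [-68.0, 48.0]] [-0.1 47.4]
green [[-45.0, -117.0]] [ -45.1 -117.1]
red [[44.0, -117.0]] [  43.6 -117.1]
tower front top [[88.0, -52.0], [-86.0, -51.0]] [  0.8 -51.4]
```

In charger axes, cover centre is at (-0.4,-0.5) mm and the tray's rear edge at y=47.4 mm (48 expected), so the pack is home. Now over the green button with the gripper shut.

```bash
echo 'print("btn",shift([.545,-.2016,.40]),shift([.545,-.2016,.345]))'>>st.py; python3 st.py|tail -1
```

```text
btn [ 0.4269 -0.1311  0.5595] [ 0.5493 -0.1324  0.497 ]
```

>>> jog_arm --gripper '[1,1,1,1,1,1,1,1]' --pt "0.07 -0.02 0.09" --pt "0.14 -0.04 0.19" --pt "0.21 -0.07 0.28" --pt "0.28 -0.09 0.37" --pt "0.36 -0.11 0.47" --pt "0.43 -0.131 0.56" --pt "0.43 -0.131 0.56" --pt "0.43 -0.131 0.56" --yaw '[0,0,0,0,0,0,0,0]'

```text
time_s: 20.8
tool_pos: [0.5434, -0.2036, 0.3961]
orientation: [0.621, 0.36, 0.378, -0.584]
force: [0.2, 0.2, -0.5]
grip_width: -0.0
```

```bash
python3 st.py; python3 look.py 7
python3 - <<'E'
from h import *
from station import sensors
s=sensors.state();R=rotq(s["orientation"]);p=s["tool_pos"]
print("low tip",p+.073*R[:,0]-.011*R[:,2],"axis tip",p+.073*R[:,0])
crop(ld("side7"),170,200,130,130,4,"s7.png")
E
```

```text
t 20.8 p [ 0.5434 -0.2036  0.3961] q [-0.193 -0.025  1.811 -0.479  1.261 -0.122] F [ 0.18  0.2  -0.51] w -0.0
R
 [[ 0.0307  0.9983  0.0487]
 [-0.4528  0.0573 -0.8898]
 [-0.8911  0.0052  0.4538]] lean deg 26.99
[-0.4381  0.1451 -0.5647] [-0.1241  0.0077  0.0534]
[ 0.0764  0.0065 -0.0487]
btn [-0.011   0.0043  0.0001] [ 0.1116  0.0036 -0.0623]
low tip [ 0.54672122 -0.22516498  0.3276185 ] axis tip [ 0.54727888 -0.23494778  0.33261708]
```

View pics/s7.png

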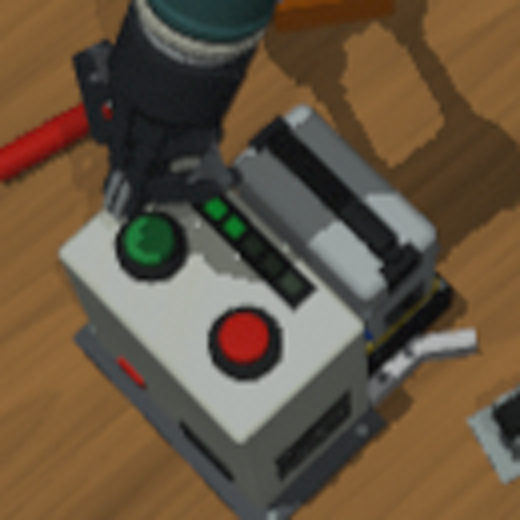

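Run:
```python
from h import *
S=ld("side7");p=proj(S,[[.5467,-.2252,.3276],[.5473,-.2349,.3326],[.548,-.2266,.257]]);print((p-[170,200])*4+1.5)
```

```text
[[136.41256365 198.55470836]
 [123.51127717 206.42030551]
 [148.03702957 237.3114035 ]]
```

Tip observed at crop (117,203) against predicted (123,206), so it is over the green button (148,237 at its own height). Lowering.

>>> jog_arm --gripper '[1,1,1,1,1]' --pt "0.045 0 -0.023" --pt "0.09 0 -0.046" --pt "0.123 0 -0.062" --pt "0.14 0 -0.071" --pt "0.14 0 -0.071" --yaw '[0,0,0,0,0]'

```text
time_s: 21.4
tool_pos: [0.545, -0.201, 0.3333]
orientation: [0.622, 0.359, 0.379, -0.583]
force: [0.3, 0.2, 0.3]
grip_width: 0.0006
```

```bash
python3 st.py
python3 - <<'E'
from h import *
from station import sensors
s=sensors.state();R=rotq(s["orientation"]);p=s["tool_pos"]
print("low tip",p+.073*R[:,0]-.011*R[:,2],"axis tip",p+.073*R[:,0])
E
```

```text
t 21.4 p [ 0.545  -0.201   0.3333] q [-0.188  0.011  1.89  -0.499  1.159 -0.064] F [0.25 0.2  0.27] w 0.0006
R
 [[ 0.0329  0.998   0.0531]
 [-0.4526  0.0622 -0.8895]
 [-0.8911  0.0053  0.4537]] lean deg 26.99
[-0.5746  0.1451 -0.4873] [-0.261   0.0042  0.1302]
[-0.0605  0.003   0.0281]
btn [-0.1479  0.0008  0.0769] [-0.0254  0.0001  0.0145]
low tip [ 0.54680664 -0.22429768  0.26327963] axis tip [ 0.5473905  -0.23408272  0.26827083]
```

>>> jog_arm --gripper '[1,1,1,1]' --pt "0.007 0 -0.003" --pt "0.013 0 -0.007" --pt "0.02 0 -0.01" --pt "0.02 0 -0.01" --yaw '[0,0,0,0]'

```text
time_s: 21.8
tool_pos: [0.5454, -0.2012, 0.3248]
orientation: [0.623, 0.36, 0.379, -0.583]
force: [-0.3, 0.7, 1.3]
grip_width: 0.0002
```

>>> jog_arm --gripper '[1,1,1]' --pt "0.004 0 -0.002" --pt "0.007 0 -0.003" --pt "0.007 0 -0.003" --yaw '[0,0,0]'

```text
time_s: 22.1
tool_pos: [0.5455, -0.2014, 0.3221]
orientation: [0.623, 0.36, 0.379, -0.582]
force: [0.1, 2.3, 2.2]
grip_width: 0.0002
```

>>> jog_arm --gripper '[1,1,1]' --pt "0.004 0 -0.002" --pt "0.007 0 -0.003" --pt "0.007 0 -0.003" --yaw '[0,0,0]'

```text
time_s: 22.4
tool_pos: [0.5456, -0.2015, 0.3192]
orientation: [0.623, 0.36, 0.379, -0.582]
force: [-1.9, 3.0, 5.7]
grip_width: 0.0001
```

>>> jog_arm --gripper '[1,1,1]' --pt "0.003 0 -0.001" --pt "0.006 0 -0.003" --pt "0.006 0 -0.003" --yaw '[0,0,0]'

```text
time_s: 22.7
tool_pos: [0.5458, -0.2016, 0.3188]
orientation: [0.623, 0.36, 0.378, -0.583]
force: [-4.5, 5.2, 12.1]
grip_width: -0.0002
```

```bash
python3 st.py|head -1; python3 look.py 8
python3 - <<'E'
from h import *
a,b=ld("top7"),ld("top8")
l=[cv2.resize(c["image"][160:220,320:380,::-1],None,fx=6,fy=6,interpolation=cv2.INTER_CUBIC) for c in(a,b)]
cv2.imwrite("pics/t8.png",np.hstack(l))
E
```

```text
t 22.7 p [ 0.5458 -0.2016  0.3188] q [-0.188  0.022  1.908 -0.507  1.132 -0.048] F [-4.54  5.17 12.13] w -0.0002
```

View pics/t8.png

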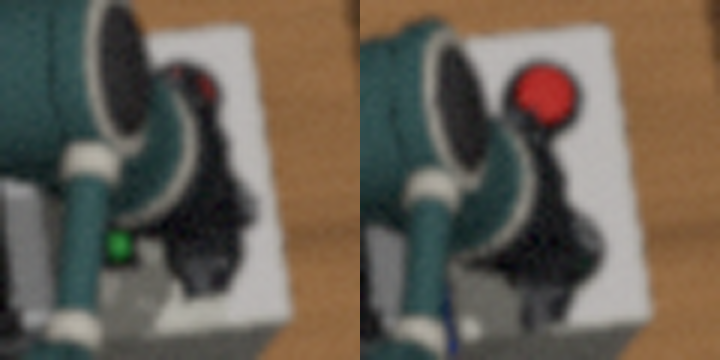

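Run:
```python
from h import *
crop(ld("side8"),170,200,130,130,4,"s8.png")
```

```text
(no output)
```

View pics/s8.png

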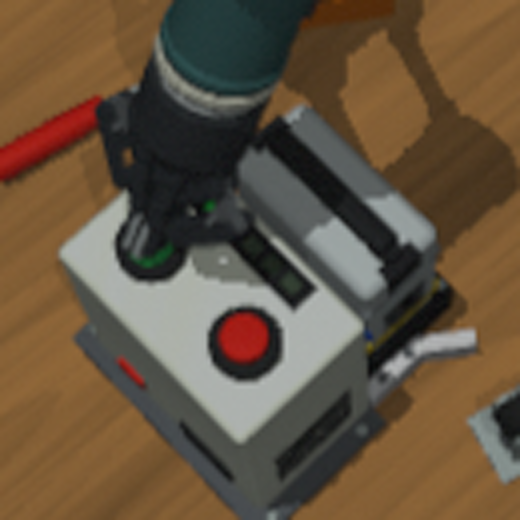

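The tip is on the green button, and the travel ended hard at 12 N after about 6 mm. The red button is untouched. Letting go, straight up.

>>> jog_arm --gripper '[1,1,1,1,1,1,1]' --pt "-0.02 0 0.01" --pt "-0.06 0 0.03" --pt "-0.12 0 0.06" --pt "-0.22 0 0.11" --pt "-0.32 0 0.1" --pt "-0.42 0 0.05" --pt "-0.42 0 0.05" --yaw '[0,0,0,0,0,0,0]'

```text
time_s: 23.5
tool_pos: [0.542, -0.1409, 0.4838]
orientation: [0.626, 0.362, 0.375, -0.58]
force: [1.8, -0.2, 1.1]
grip_width: 0.0002
```

>>> jog_arm --gripper '[1,1,1,1,1,1]' --pt "-0.06 0 -0.1" --pt "-0.12 0 -0.2" --pt "-0.18 0 -0.3" --pt "-0.24 0 -0.4" --pt "-0.3 0 -0.5" --pt "-0.3 0 -0.5" --yaw '[0,0,0,0,0,0]'

```text
time_s: 24.1
tool_pos: [0.5266, 0.0956, 0.4984]
orientation: [0.627, 0.361, 0.378, -0.578]
force: [-0.2, -0.0, -0.5]
grip_width: 0.0001
```

```bash
python3 st.py|head -1; python3 look.py 9
python3 - <<'E'
from h import *
crop(ld("side9"),170,200,130,130,4,"s9.png")
crop(ld("top9"),270,150,130,110,6,"t9.png")
def green(n,box):
    c=ld(n);im=cv2.cvtColor(np.ascontiguousarray(c["image"]),cv2.COLOR_RGB2HSV);m=cv2.inRange(im,(45,80,40),(80,255,140))
    x0,y0,x1,y1=box;k=np.zeros_like(m);k[y0:y1,x0:x1]=m[y0:y1,x0:x1]
    _,l,st,ce=cv2.connectedComponentsWithStats(k);i=1+np.argmax(st[1:,4]);return ce[i],st[i,4]
for n in("side0","side9"):print(n,green(n,(190,245,220,275)))
cv2.imwrite("pics/full9.png",np.hstack([ld("side9")["image"][:,:,::-1]]))
E
```

```text
t 24.1 p [0.5266 0.0956 0.4984] q [ 0.36  -0.014  1.619 -0.457  1.657  0.281] F [-0.17 -0.02 -0.54] w 0.0001
side0 (array([206.67142857, 259.69285714]), np.int32(140))
side9 (array([206.67625899, 259.74100719]), np.int32(139))
```

View pics/s9.png

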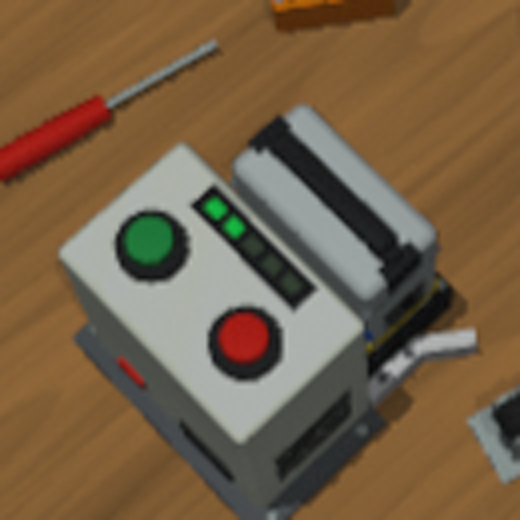

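View pics/t9.png

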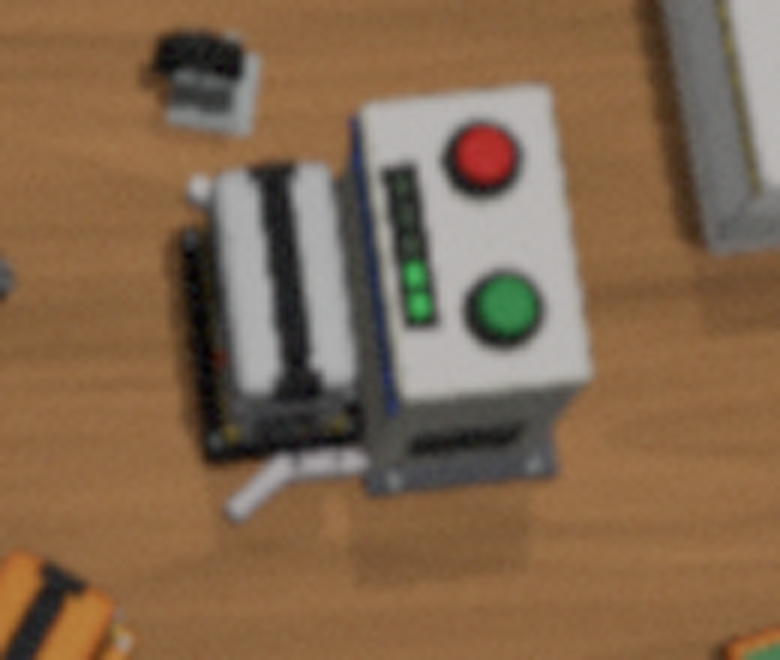

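View pics/full9.png

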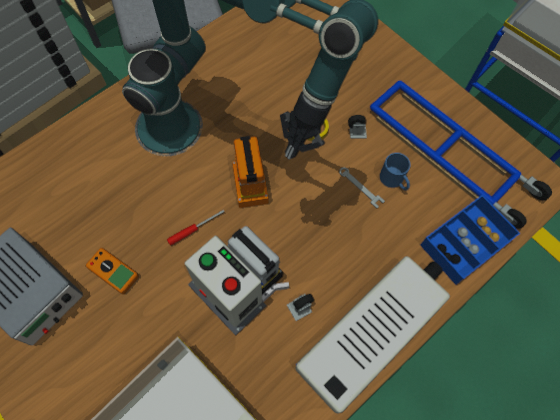

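```bash
python3 -c "
from station import job;print(job.job_done())"
```

```text
the job is handed in; nothing more can be done
None
```

I pushed the pack home on its black tray, pressed the green start button and let go, then handed the job in at about 24 s with the arm clear. No verdict comes back from the hand-in.

- **Getting the lean:** the moves cannot tilt the tool, so I reached past the arm's limit on the -y side until the fingers leaned 28°, tips leading. I then pushed with both open fingertips.
- **Pack:** the first contact turned it from about -3° to the charger's 3.5°, and I steered it about 11 mm sideways into the bay. At the stop the force rose to about 21 N, and a further 3 mm commanded gave only 0.2 mm of movement. The picture afterwards put its centre within about 1 mm of home.
- **Start button:** pressed with the shut fingertips until it ended hard at 12 N, after about 6 mm of travel. In the picture after letting go it had sprung back up.
- **Bystanders:** the red button was not pressed. In the last pictures the loose things I could see looked unmoved; the tape roll was partly hidden behind the arm.

**Unconfirmed or disagreeing:**
- The charger's indicator lights looked the same before and after, so the press rests on the force and travel readings alone.
- The automatic cover fit failed once the pack was beside the white tower. I did that last position check from corners picked by hand in one view.
- When the pack reached the stop, the tool had gone about 4 mm further than I had predicted. I put that down to tool bending and measurement error.

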